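# Release the latched key of the vibrating table

### The job

One of the four identical keys on the control box of the plaster vibrating table has stayed latched down. With the fingertips tap each key lightly, one after another from the leftmost to the rightmost, to feel which one does not give, and after that press the latched key gently right down and let go, so that it springs up and all four keys stand level. Never push another key down while that one is latched, and do not pick up or shift the things lying round the box.

Things in the scene. Friction and masses are not known exactly. Their poses are not given: they have to be found in the camera images.
- key_box: Control box of the plaster vibrating table, fixed to the worktop: grey housing 110 (x) x 226 (y) x 52 mm high with an aluminium top plate and four identical square grey keys in one row along its y axis, 46 mm apart. Origin: centre of its underside, on the worktop; z up, +y towards the leftmost key as the robot sees it, -x is the front, towards the robot. A round socket sticks out 18 mm at the back. The box stands up to 0.4 rad askew.
- cap_1: Cap of the leftmost key, 36 x 36 mm, flat top; at y = 69 mm, x = 0 in the box's frame. Moves with joint key_1; its origin is on the key's axis, 13 mm below its top, level with the housing's top when the key is up.
- key_1_top (a point): Centre of the top face of the leftmost key: 65 mm above the worktop (13 mm above the housing) when the key is up, 5 mm lower when it is latched.
- key_1 (a joint): Depth of the leftmost key, m: 0 up, about 0.005 latched, 0.011 pressed to its stop. Like all four: an up key gives from about 1 N, needs 0.3 N more for each mm (4.3 N at the stop), springs back by itself and does not latch.
- cap_2: Cap of the second key from the left, 36 x 36 mm, flat top; at y = 23 mm, x = 0 in the box's frame. Moves with joint key_2; its origin is on the key's axis, 13 mm below its top, level with the housing's top when the key is up.
- key_2_top (a point): Centre of the top face of the second key from the left: 65 mm above the worktop (13 mm above the housing) when the key is up, 5 mm lower when it is latched.
- key_2 (a joint): Depth of the second key from the left, m: 0 up, about 0.005 latched, 0.011 pressed to its stop. Like all four: if it is the latched one it stays still up to about 2.5 N, then gives 1 mm for each 0.3 N; pressed to a depth of 8 mm or more (4 to 5 N) its latch lets go and it springs up as the finger leaves.
- cap_3: Cap of the third key from the left, 36 x 36 mm, flat top; at y = -23 mm, x = 0 in the box's frame. Moves with joint key_3; its origin is on the key's axis, 13 mm below its top, level with the housing's top when the key is up.
- key_3_top (a point): Centre of the top face of the third key from the left: 65 mm above the worktop (13 mm above the housing) when the key is up, 5 mm lower when it is latched.
- key_3 (a joint): Depth of the third key from the left, m: 0 up, about 0.005 latched, 0.011 pressed to its stop. Behaves as described for key_1 and key_2.
- cap_4: Cap of the rightmost key, 36 x 36 mm, flat top; at y = -69 mm, x = 0 in the box's frame. Moves with joint key_4; its origin is on the key's axis, 13 mm below its top, level with the housing's top when the key is up.
- key_4_top (a point): Centre of the top face of the rightmost key: 65 mm above the worktop (13 mm above the housing) when the key is up, 5 mm lower when it is latched.
- key_4 (a joint): Depth of the rightmost key, m: 0 up, about 0.005 latched, 0.011 pressed to its stop. Behaves as described for key_1 and key_2. Any one of the four keys may be the latched one.
- sanding_block: Bystander near the box, loose: dark grey sanding block, 53 x 87 x 28 mm; origin at the centre of its underside. Leave it alone.
- wood_wedge: Bystander near the box, loose: brown wooden wedge, 55 x 46 x 22 mm; origin at the centre of its underside. Leave it alone.
- plaster_block: Bystander near the box, loose: white plaster block, 65 x 102 x 35 mm; origin at the centre of its underside. Leave it alone.
- plaster_plug: Bystander near the box, loose: small white plaster plug, 39 x 31 x 15 mm; origin at the centre of its underside. Leave it alone.

How it is judged:
By the outcome, as a careful person would: the job done as asked, in the order asked, and still so for the second after the job is handed in, with the robot touching nothing.
It also fails if it takes over 51 s, if anything falls off the work surface, if the arm or the gripper's body presses on something with over 40 N, if the wrist force passes 120 N, or if a joint passes its speed limit or range.

### The arm

A 6-joint arm with a two-finger parallel gripper is mounted at the origin on a cart in front of the work surface, level with it; the furniture and walls round the work are solid. World frame = base frame: x ahead of the robot, y to its left, z up, the work surface at z = 0. Lengths are in mm, angles in rad, forces in N, time in s.
With the tool pointing down it reaches from about 350 to 975 mm from the base axis. Payload 7.1 kg.
Tool frame: the origin (TCP) lies between the finger pads; the fingertips stand 19 mm ahead of it and the grasp point (between the pads) is the TCP (ctrl.tcp_to_tips is the distance from the TCP to the fingertips, in mm); z points along the fingers, y is the line along which they close (so a half turn about z gives the same grasp; the last joint's range is limited). The gripper opens to 88 mm and grips with 3 to 60 N. Pads are 20 mm wide; open, the fingers measure 115 mm over their backs; the gripper's body (75 mm by 178 mm) begins 61 mm behind the grasp point.
Start: joints at [1.233, 0.423, 1.63, -0, 1.089, -0.019], TCP at [195.86, 593.501, 241.675] pointing down, gripper open.
Joint ranges: [-3, 3], [-0.9, 2.11], [0.09, 2.58], [-1.31, 4.45], [0.11, 2.69], [-2.54, 2.54]. Speed limits (rad/s): [2.39, 2.39, 3.01, 3.14, 3.14, 3.14].

### API

Orientations are given as a rotation vector (axis times angle).
In Python, from workcell import status, optics, ctrl gives the robot as it stands. The module is installed in compiled form; this text tells all that it offers.
- The arm moves only by the shell command python3 -m inch 'ROWS'. ROWS is JSON, a list that holds one entry, the list of rows, each a list of 7 numbers: the shift along the tool's x, y, z in mm, then the turn, a rotation vector about the tool's x, y, z in rad, then the opening in per cent of the stroke, from 0 (shut) to 100 (fully open). A call has 1 to 20 rows; each row is the pose to reach, as a shift and turn from the pose commanded when the call began, along the tool's axes at that moment; what a row does not reach only later rows make up. A row lasts 1/10 s, in which the tool goes at most 50 mm and 8.59 degrees, less where a joint would pass 70% of its speed; a pose out of reach is approached as far as the arm can. A call with a gripper value outside its range is refused whole. The fingers move at their own pace and stop on an object; the grip force is fixed at half the most. Time passes only in rows, so rows that repeat a pose let the fingers close. It gives the time, the measured TCP pose, the force, the opening and the grip force at its end, in the units of the state.
- status.get_obs(): the state, without advancing time (a new reading comes with each control period).
- optics.get_image(name): name is "side" or "top" or "wrist"; returns a dict with "frame" (384x512x3 uint8, red, green, blue), "fx", "fy", "cx", "cy" (pixels), "k1" (the pictures are not rectified: a ray, as slopes to the right and down, at radius r is drawn at 1 + k1 r^2 times it, then the intrinsics apply), "rvec" (rotation vector, rad) and "tvec" (3), from world to camera coordinates, as OpenCV has them; the wrist camera has in their place "hand_eye" (4x4, takes a point from camera to tool coordinates, whose origin is the TCP and whose axes are the flange's). Camera axes: x right, y down, z forward; pixel columns grow to the right and rows downward; lengths in mm; the calibration is good to about 2 mm. A picture is of the moment at which its call begins: read the wrist's pose just before it. There is no depth.
- ctrl.close_job(): hands the job in; it is judged then, once.
The state is a dict: "t": time; "qpos": joint angles; "qvel": joint speeds; "joint_torque": joint torques, N m; "ee_pos": TCP position; "orientation": TCP orientation; "ft_force": force on the tool from outside, world axes, zero at the start; "moment": the same for the moment, N m; "width": finger opening in mm; "grasp_force": force on a finger pad.
Only numpy, scipy, OpenCV 4.12 (cv2) and the standard library are available. Lean on these libraries where they do the work, as an engineer would, in place of code of your own. Each camera call takes 0.05 s, during which the arm holds its last target. There are 200 camera calls.

## Working session

There is one attempt and no reset: what is moved stays moved. The work goes in short steps, Python scripts to look and compute and a shell command to move; the robot and the scene stay as the last step left them, time stands still between calls to the robot, and variables do not carry over. Pictures are saved under pics/ and viewed, at most 10 in all, crops included, and the job is handed in when it is done.

```bash
mkdir -p pics; cat > h.py <<'E'
import numpy as np, cv2
from workcell import status, optics, ctrl
from scipy.spatial.transform import Rotation as R
def snap(n,f):
    o=status.get_obs(); im=optics.get_image(n)
    cv2.imwrite(f,cv2.cvtColor(im['frame'],cv2.COLOR_RGB2BGR)); return o,im
def ray(im,uv,o=None):
    K=np.array([[im['fx'],0,im['cx']],[0,im['fy'],im['cy']],[0,0,1]])
    p=cv2.undistortPoints(np.array(uv,float).reshape(-1,1,2),K,np.array([im['k1'],0,0,0.]))[:,0]
    d=np.c_[p,np.ones(len(p))]
    if 'rvec' in im:
        M=R.from_rotvec(np.ravel(im['rvec'])).as_matrix(); return -M.T@np.ravel(im['tvec']), d@M
    H=np.array(im['hand_eye']); W=R.from_rotvec(o['orientation']).as_matrix()
    return W@H[:3,3]+o['ee_pos'], d@(W@H[:3,:3]).T
def onz(im,uv,z,o=None):
    c,d=ray(im,uv,o); return c+d*((z-c[2])/d[:,2])[:,None]
E
python3 - <<'E'
from h import *
import pickle
o,t=snap('top','pics/top.png'); _,s=snap('side','pics/side.png')
pickle.dump((o,t,s),open('a.pkl','wb'))
print({k:np.round(v,3) for k,v in o.items()}, ctrl.tcp_to_tips)
E
```

```text
{'t': np.float64(0.0), 'qpos': array([ 1.233,  0.424,  1.631,  0.   ,  1.089, -0.019]), 'qvel': array([ 0.002,  0.   , -0.   ,  0.001,  0.001,  0.002]), 'joint_torque': array([ 2.0000e-03, -5.4462e+01, -2.7367e+01,  6.4000e-02,  2.3000e-02,
       -0.0000e+00]), 'ee_pos': array([195.687, 593.048, 240.933]), 'orientation': array([-4.990e-01, -3.101e+00,  2.000e-03]), 'ft_force': array([-0.279,  0.679, -0.777]), 'moment': array([ 0.014, -0.014,  0.011]), 'grasp_force': np.float64(0.0), 'width': np.float64(87.934)} 19.0
```

View pics/top.png

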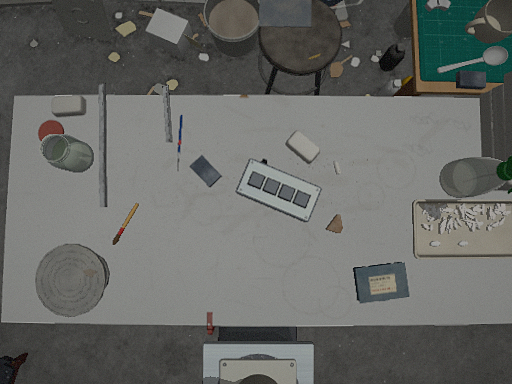

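View pics/side.png

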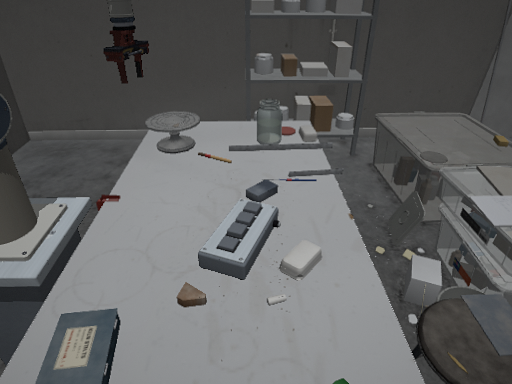

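The top view shows the box at about (279,190), with its keys at (257,180), (272,186), (287,192) and (302,199). The sanding block is at (205,170), the plaster block at (302,146), the plug at (337,167) and the wedge at (335,224). The side view confirms this layout. Next I'll measure the keys.

```bash
cat > m.py <<'E'
from h import *
import pickle
o,t,s=pickle.load(open('a.pkl','rb'))
def blobs(im,box,thr,amin,amax):
    x0,y0,x1,y1=box; g=cv2.cvtColor(im['frame'],cv2.COLOR_RGB2GRAY)[y0:y1,x0:x1]
    n,l,st,c=cv2.connectedComponentsWithStats((g<thr).astype(np.uint8))
    return [(c[i]+[x0,y0],st[i,4]) for i in range(1,n) if amin<st[i,4]<amax]
for thr in (80,100,120):
    b=sorted(blobs(t,(240,160,322,222),thr,60,300),key=lambda q:q[0][0])
    print(thr,[(np.round(c,1).tolist(),int(a)) for c,a in b])
    if len(b)==4:
        P=onz(t,[c for c,a in b],64); print(P.round(1)); d=P[0]-P[3]; print(np.linalg.norm(d),np.arctan2(-d[0],d[1]),P.mean(0))
for n,uv,z in (('sand',(205,170),28),('plaster',(302,146),35),('plug',(337,167),15),('wedge',(335,224),22)): print(n,onz(t,[uv],z).round(0))
E
python3 m.py
python3 - <<'E'
import cv2
a=cv2.imread('pics/side.png')[190:280,190:290]; b=cv2.imread('pics/top.png')[150:230,230:330]
cv2.imwrite('pics/c.png',cv2.resize(a,(600,540),interpolation=cv2.INTER_CUBIC))
E
```

```text
80 [([272.8, 207.5], 131)]
100 [([255.8, 179.9], 194), ([270.9, 186.2], 177), ([273.6, 207.8], 143), ([285.8, 192.6], 170), ([300.9, 198.7], 176)]
120 [([255.9, 179.7], 219), ([271.0, 186.2], 216), ([286.0, 192.4], 218), ([301.1, 198.8], 216)]
[[ 616.2    8.5   64. ]
 [ 598.4  -33.9   64. ]
 [ 581.   -75.9   64. ]
 [ 563.5 -118.2   64. ]]
137.1912249758527 -0.3941826156505929 [589.74884218 -54.87118781  64.        ]
sand [[648. 156.  28.]]
plaster [[ 719. -125.   35.]]
plug [[ 661. -230.   15.]]
wedge [[ 493. -221.   22.]]
```

View pics/c.png

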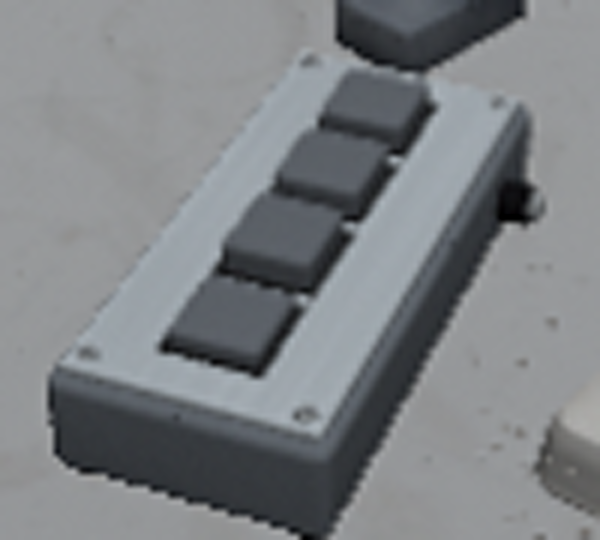

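The nearest (rightmost) key in the crop looks slightly low, but I'll let touch decide. The key spacing comes out at 45.7 mm (46 expected) and the yaw at -0.394, so both measurements agree with the task. Now I'll work out the approach.

```bash
cat > g.py <<'E'
from h import *
import sys
a=-0.394; c=np.array([589.7,-54.9]); u=np.array([-np.sin(a),np.cos(a)])
keys=[c+u*y for y in (69,23,-23,-69)]
def shift(k,ztip):
    o=status.get_obs(); W=R.from_rotvec(o['orientation'])
    tgt=np.r_[keys[k-1],ztip+19]
    D=np.c_[np.r_[-u[1]*-1*-1,u[0],0]*1.0,np.r_[u,0],[0,0,-1.]]
    T=R.from_matrix(D); print('det',np.linalg.det(D).round(2),'ee',np.round(o['ee_pos'],1),'shift',W.inv().apply(tgt-o['ee_pos']).round(1),'turn',(W.inv()*T).as_rotvec().round(3),'F',o['ft_force'].round(2),'w',o['width'].round(1),'t',o['t'].round(2))
if __name__=='__main__': shift(int(sys.argv[1]),float(sys.argv[2]))
E
python3 g.py 1 100; python3 g.py 1 240
```

```text
Traceback (most recent call last):
  File "g.py", line 10, in <module>
    if __name__=='__main__': shift(int(sys.argv[1]),float(sys.argv[2]))
                             ~~~~~^^^^^^^^^^^^^^^^^^^^^^^^^^^^^^^^^^^^^
  File "g.py", line 9, in shift
    T=R.from_matrix(D); print('det',np.linalg.det(D).round(2),'ee',np.round(o['ee_pos'],1),'shift',W.inv().apply(tgt-o['ee_pos']).round(1),'turn',(W.inv()*T).as_rotvec().round(3),'F',o['ft_force'].round(2),'w',o['width'].round(1),'t',o['t'].round(2))
                                                                                                                                                                                                                  ^^^^^^^^^^^^^^^^
AttributeError: 'float' object has no attribute 'round'
Traceback (most recent call last):
  File "g.py", line 10, in <module>
    if __name__=='__main__': shift(int(sys.argv[1]),float(sys.argv[2]))
                             ~~~~~^^^^^^^^^^^^^^^^^^^^^^^^^^^^^^^^^^^^^
  File "g.py", line 9, in shift
    T=R.from_matrix(D); print('det',np.linalg.det(D).round(2),'ee',np.round(o['ee_pos'],1),'shift',W.inv().apply(tgt-o['ee_pos']).round(1),'turn',(W.inv()*T).as_rotvec().round(3),'F',o['ft_force'].round(2),'w',o['width'].round(1),'t',o['t'].round(2))
                                                                                                                                                                                                                  ^^^^^^^^^^^^^^^^
AttributeError: 'float' object has no attribute 'round'
```

```bash
python3 - <<'E'
s=open('g.py').read()
s=s.replace("np.r_[-u[1]*-1*-1,u[0],0]*1.0","np.r_[-u[1],u[0],0]").replace("o['width'].round(1)","round(float(o['width']),1)").replace("o['t'].round(2)","round(float(o['t']),2)")
open('g.py','w').write(s)
E
python3 g.py 1 100; python3 g.py 1 240
```

```text
det 1.0 ee [195.7 593.1 241. ] shift [-582.4 -422.9  122.5] turn [-0.001  0.     0.075] F [ 0.66  0.2  -0.  ] w 87.7 t 0.1
det 1.0 ee [195.7 593.1 241. ] shift [-582.4 -423.1  -17.5] turn [-0.001  0.     0.075] F [ 0.66  0.2  -0.  ] w 87.7 t 0.1
```

```bash
python3 -m inch '[[[-15,-11,-15,0,0,0.0,0],[-40,-29,-20,0,0,0.01,0],[-75,-54,-20,0,0,0.02,0],[-110,-80,-20,0,0,0.03,0],[-145,-105,-20,0,0,0.04,0],[-180,-131,-20,0,0,0.05,0],[-215,-156,-20,0,0,0.06,0],[-250,-182,-20,0,0,0.075,0],[-285,-207,-20,0,0,0.075,0],[-320,-232,-10,0,0,0.075,0],[-355,-258,0,0,0,0.075,0],[-390,-283,10,0,0,0.075,0],[-425,-309,25,0,0,0.075,0],[-460,-334,40,0,0,0.075,0],[-495,-360,60,0,0,0.075,0],[-530,-385,80,0,0,0.075,0],[-560,-407,100,0,0,0.075,0],[-582,-423,115,0,0,0.075,0],[-582,-423,122,0,0,0.075,0],[-582,-423,122,0,0,0.075,0]]]'; python3 g.py 1 100
```

```text
t: 2.1
ee_pos: [614.8, 9.1, 118.1]
orientation: [-0.616, -3.077, 0.001]
ft_force: [-0.3, 0.5, 0.4]
width: 0.8
grasp_force: 0.0
det 1.0 ee [614.8   9.1 118.1] shift [-1.4  0.3 -0.9] turn [-0.001 -0.003 -0.001] F [-0.31  0.53  0.35] w 0.8 t 2.1
```

```bash
python3 - <<'E'
from h import *
o,w=snap('wrist','pics/w1.png'); _,s=snap('side','pics/s2.png')
print(o['ee_pos'])
import pickle; pickle.dump((o,w),open('w.pkl','wb'))
im=cv2.resize(cv2.imread('pics/s2.png')[120:280,170:330],(600,600),interpolation=2)
cv2.imwrite('pics/both.png',cv2.hconcat([cv2.resize(im,(384,384)),cv2.resize(cv2.imread('pics/w1.png'),(400,300)).copy() if 0 else cv2.copyMakeBorder(cv2.resize(cv2.imread('pics/w1.png'),(400,300)),0,84,0,0,0)]))
E
```

```text
[614.75626132   9.1144316  118.07442052]
```

View pics/both.png

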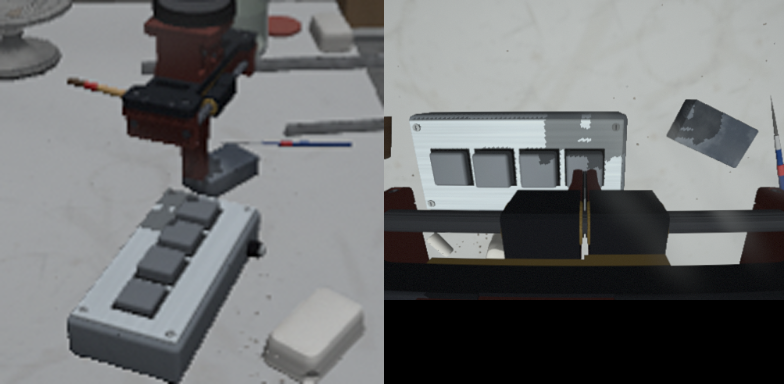

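The side view shows the shut fingers above key 1. The wrist view shows keys 4, 3 and 2 at full-resolution pixels of about (84,214), (141,215) and (198,215), with the tips over key 1. I'll check these key positions against the top view.

```bash
python3 - <<'E'
from h import *
import pickle; from g import keys
o,w=pickle.load(open('w.pkl','rb'))
g=cv2.cvtColor(w['frame'],cv2.COLOR_RGB2GRAY)
m=np.zeros_like(g); m[180:250,50:228]=(g[180:250,50:228]<135)
n,l,st,c=cv2.connectedComponentsWithStats(m)
for i in range(1,n):
    if st[i,4]>800:
        r=cv2.minAreaRect(np.argwhere(l==i)[:,::-1].astype(np.float32))
        print(c[i].round(1),st[i],np.round(r[1],1),onz(w,[r[0]],65,o).round(1),onz(w,[r[0]],60,o).round(1))
print(np.round(keys,1))
E
```

```text
[200.6 211.9] [ 173  180   55   60 2770] [54. 59.] [[594.4 -27.8  65. ]] [[595.5 -29.4  60. ]]
[141.5 214.1] [ 113  189   57   51 2642] [50. 56.] [[580.3 -71.3  65. ]] [[581. -74.  60.]]
[ 86.5 213. ] [  59  190   56   48 2382] [47. 55.] [[ 563.6 -110.6   65. ]] [[ 563.9 -114.4   60. ]]
[[ 616.2    8.8]
 [ 598.5  -33.7]
 [ 580.9  -76.1]
 [ 563.2 -118.6]]
```

```bash
python3 -m inch '[[[-1,0,10,0,0,0,0],[-1,0,20,0,0,0,0],[-1,0,26,0,0,0,0],[-1,0,28,0,0,0,0],[-1,0,28,0,0,0,0]]]'; python3 g.py 1 65
```

```text
t: 2.7
ee_pos: [616.6, 9.2, 91.2]
orientation: [-0.614, -3.08, 0.0]
ft_force: [-0.1, -0.4, 0.0]
width: 0.8
grasp_force: 0.0
det 1.0 ee [616.6   9.2  91.2] shift [ 0.2 -0.5  7.2] turn [-0.    -0.001  0.   ] F [-0.11 -0.42  0.01] w 0.8 t 2.7
```

```bash
python3 -m inch '[[[0,0,3,0,0,0,0],[0,0,5,0,0,0,0],[0,0,6,0,0,0,0],[0,0,6,0,0,0,0]]]'|sed -n '2p;4p'; for i in 1; do python3 -m inch '[[[0,0,1,0,0,0,0],[0,0,1,0,0,0,0]]]'|sed -n '2p;4p';python3 -m inch '[[[0,0,0.5,0,0,0,0],[0,0,0.5,0,0,0,0]]]'|sed -n '2p;4p'; python3 -m inch '[[[0,0,0.5,0,0,0,0],[0,0,0.5,0,0,0,0]]]'|sed -n '2p;4p'; done
```

```text
ee_pos: [616.8, 9.0, 85.6]
ft_force: [0.1, 0.2, 0.4]
ee_pos: [616.9, 9.0, 84.7]
ft_force: [-1.1, -0.9, -0.3]
ee_pos: [616.9, 9.0, 84.3]
ft_force: [0.5, 0.5, 1.7]
ee_pos: [616.9, 9.0, 83.7]
ft_force: [-0.2, 0.4, 0.6]
```

```bash
python3 -m inch '[[[0,0,0.6,0,0,0,0],[0,0,0.6,0,0,0,0]]]'|sed -n '2p;4p'; python3 -m inch '[[[0,0,0.6,0,0,0,0],[0,0,0.6,0,0,0,0]]]'|sed -n '2p;4p';python3 -m inch '[[[0,0,0,0,0,0,0]]]'|sed -n '4p'; python3 -m inch '[[[0,0,0,0,0,0,0]]]'|sed -n '4p'; python3 -m inch '[[[0,0,0,0,0,0,0]]]'|sed -n '4p'; python3 -m inch '[[[0,0,0,0,0,0,0]]]'|sed -n '2p;4p'
```

```text
ee_pos: [617.0, 9.0, 83.1]
ft_force: [-0.0, -0.6, 1.4]
ee_pos: [616.9, 9.0, 82.5]
ft_force: [-0.1, 0.3, 2.2]
ft_force: [-0.1, 0.5, 1.9]
ft_force: [-0.3, -0.4, 1.6]
ft_force: [-1.1, -0.4, 1.7]
ee_pos: [616.9, 9.0, 82.5]
ft_force: [0.1, -1.0, 1.6]
```

Key 1 is at full height and gives at about 1.7 N, so it is up. On to key 2.

```bash
python3 -m inch '[[[0,0,-5,0,0,0,0],[0,0,-14,0,0,0,0],[0,-15,-14,0,0,0,0],[0,-32,-14,0,0,0,0],[0,-46,-14,0,0,0,0],[0,-46,-14,0,0,0,0],[0,-46,-8,0,0,0,0],[0,-46,-4,0,0,0,0],[0,-46,-3,0,0,0,0],[0,-46,-2,0,0,0,0],[0,-46,-1,0,0,0,0],[0,-46,0,0,0,0,0],[0,-46,0,0,0,0,0]]]'|sed -n '2p;4p';python3 -m inch '[[[0,0,0,0,0,0,0]]]'|sed -n '4p'; python3 -m inch '[[[0,0,0,0,0,0,0]]]'|sed -n '4p'; python3 -m inch '[[[0,0,0,0,0,0,0]]]'|sed -n '4p'; python3 g.py 2 65
```

```text
ee_pos: [599.3, -33.2, 82.5]
ft_force: [-0.2, 1.6, 1.9]
ft_force: [-0.8, 1.7, 1.6]
ft_force: [-0.3, 1.0, 1.7]
ft_force: [-0.5, 1.8, 1.6]
det 1.0 ee [599.4 -33.4  82.6] shift [ 0.7 -0.6 -1.4] turn [0. 0. 0.] F [-0.48  1.83  1.57] w 0.4 t 6.1
```

Key 2 gives as well, at the same height and about 1.7 N. On to key 3.

```bash
python3 -m inch '[[[0,0,-5,0,0,0,0],[0,0,-14,0,0,0,0],[0,-15,-14,0,0,0,0],[0,-32,-14,0,0,0,0],[0,-46,-14,0,0,0,0],[0,-46,-14,0,0,0,0],[0,-46,-14,0,0,0,0],[0,-46,-8,0,0,0,0],[0,-46,-4,0,0,0,0],[0,-46,-3,0,0,0,0],[0,-46,-2,0,0,0,0],[0,-46,-1,0,0,0,0],[0,-46,0,0,0,0,0],[0,-46,0,0,0,0,0]]]'|sed -n '2p;4p';python3 -m inch '[[[0,0,0,0,0,0,0]]]'|sed -n '4p'; python3 -m inch '[[[0,0,0,0,0,0,0]]]'|sed -n '4p'; python3 -m inch '[[[0,0,0,0,0,0,0]]]'|sed -n '4p'; python3 g.py 3 65
```

```text
ee_pos: [581.6, -75.8, 82.5]
ft_force: [-1.2, 1.0, 1.9]
ft_force: [-0.2, 1.8, 3.1]
ft_force: [-0.4, 1.0, 1.4]
ft_force: [-0.5, 0.8, 0.8]
det 1.0 ee [581.7 -75.9  82.6] shift [ 0.7 -0.5 -1.4] turn [0. 0. 0.] F [-0.53  0.8   0.76] w 0.4 t 7.8
```

Key 3 averages about 1.8 N at the same height, so it gives too. On to key 4.

```bash
python3 -m inch '[[[0,0,-5,0,0,0,0],[0,0,-14,0,0,0,0],[0,-15,-14,0,0,0,0],[0,-32,-14,0,0,0,0],[0,-46,-14,0,0,0,0],[0,-46,-14,0,0,0,0],[0,-46,-14,0,0,0,0],[0,-46,-8,0,0,0,0],[0,-46,-4,0,0,0,0],[0,-46,-3,0,0,0,0],[0,-46,-2,0,0,0,0],[0,-46,-1,0,0,0,0],[0,-46,0,0,0,0,0],[0,-46,0,0,0,0,0]]]'|sed -n '2p;4p';python3 -m inch '[[[0,0,0,0,0,0,0]]]'|sed -n '4p'; python3 -m inch '[[[0,0,0,0,0,0,0]]]'|sed -n '4p'; python3 -m inch '[[[0,0,0,0,0,0,0]]]'|sed -n '4p'; python3 g.py 4 65
```

```text
ee_pos: [563.9, -118.4, 82.4]
ft_force: [0.2, -0.2, 0.8]
ft_force: [-0.4, 0.2, 0.5]
ft_force: [-0.7, 0.6, -0.7]
ft_force: [0.3, 0.2, -0.1]
det 1.0 ee [ 564.  -118.4   82.6] shift [ 0.6 -0.4 -1.4] turn [0. 0. 0.] F [ 0.3   0.17 -0.14] w 0.7 t 9.5
```

There is no contact at this height, so key 4 stands lower. I'll lower in small steps until I feel it.

```bash
python3 -m inch '[[[0,0,1,0,0,0,0],[0,0,2,0,0,0,0],[0,0,3,0,0,0,0],[0,0,3,0,0,0,0]]]'|sed -n '2p;4p';python3 -m inch '[[[0,0,0.4,0,0,0,0],[0,0,0.4,0,0,0,0]]]'|sed -n '2p;4p'; python3 -m inch '[[[0,0,0.4,0,0,0,0],[0,0,0.4,0,0,0,0]]]'|sed -n '2p;4p'; python3 -m inch '[[[0,0,0.3,0,0,0,0],[0,0,0.3,0,0,0,0]]]'|sed -n '2p;4p'; python3 -m inch '[[[0,0,0,0,0,0,0]]]'|sed -n '4p'
```

```text
ee_pos: [564.0, -118.4, 79.5]
ft_force: [-0.7, 0.2, 3.2]
ee_pos: [563.9, -118.4, 79.2]
ft_force: [-1.2, -0.2, 2.9]
ee_pos: [563.9, -118.4, 78.7]
ft_force: [-1.0, 0.2, 2.6]
ee_pos: [564.0, -118.4, 78.4]
ft_force: [-0.7, 0.3, 3.5]
ft_force: [-0.7, 0.1, 2.7]
```

Key 4 holds at about 2.9 N at latched height, so it is the latched one. I'll lift clear to end the tap, then press it down slowly.

```bash
python3 -m inch '[[[0,0,-5,0,0,0,0],[0,0,-14,0,0,0,0],[0,0,-14,0,0,0,0],[0,0,-14,0,0,0,0],[0,0,-14,0,0,0,0],[0,0,-8,0,0,0,0],[0,0,-4,0,0,0,0],[0,0,-2,0,0,0,0],[0,0,-1,0,0,0,0],[0,0,0,0,0,0,0],[0,0,1,0,0,0,0],[0,0,2,0,0,0,0],[0,0,3,0,0,0,0],[0,0,3,0,0,0,0]]]'|sed -n '2p;4p';python3 -m inch '[[[0,0,0.5,0,0,0,0],[0,0,0.5,0,0,0,0]]]'|sed -n '2p;4p';python3 -m inch '[[[0,0,0.5,0,0,0,0],[0,0,0.5,0,0,0,0]]]'|sed -n '2p;4p';python3 -m inch '[[[0,0,0.3,0,0,0,0],[0,0,0.3,0,0,0,0]]]'|sed -n '2p;4p'
```

```text
ee_pos: [563.5, -118.3, 76.0]
ft_force: [-4.5, 1.3, 8.7]
ee_pos: [563.5, -118.3, 75.8]
ft_force: [-4.3, 0.6, 12.6]
ee_pos: [563.6, -118.4, 75.2]
ft_force: [-3.9, 1.6, 5.4]
ee_pos: [563.5, -118.3, 74.6]
ft_force: [-2.8, 0.4, 7.5]
```

The force is a little high (5–12 N) and the depth is about 9 mm, past the release point. I'll let go and check.

```bash
python3 -m inch '[[[0,0,-2,0,0,0,0],[0,0,-4,0,0,0,0],[0,0,-7,0,0,0,0],[0,0,-14,0,0,0,0],[0,0,-40,0,0,0,0],[0,0,-80,0,0,0,0],[0,0,-120,0,0,0,0],[-20,40,-150,0,0,0,0],[-20,80,-150,0,0,0,0],[-20,120,-150,0,0,0,0],[-20,120,-150,0,0,0,0]]]'|sed -n '1,2p;4p'
python3 - <<'E'
from h import *
o,w=snap('wrist','pics/w2.png'); _,s=snap('side','pics/s3.png')
a=cv2.imread('pics/side.png')[190:280,190:290]; b=cv2.imread('pics/s3.png')[190:280,190:290]
cv2.imwrite('pics/d.png',cv2.hconcat([cv2.resize(x,(400,360),interpolation=2) for x in (a,b)]))
E
```

```text
t: 13.7
ee_pos: [630.5, -11.5, 225.0]
ft_force: [0.4, -0.3, -0.3]
```

View pics/d.png

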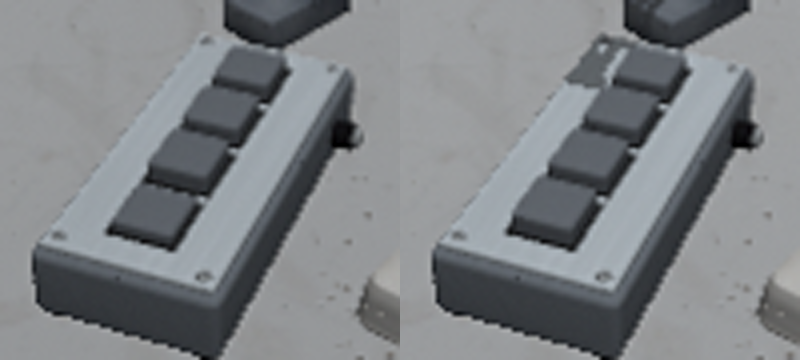

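View pics/w2.png

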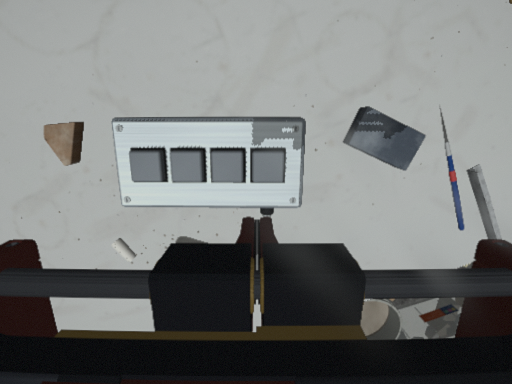

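In the after crop, key 4 at (552,208) stands up level with the other three. In the wrist view the keys at (148,165) to (267,165) look alike, the things round the box are undisturbed, and the gripper is clear of everything.

```bash
python3 -c "from workcell import ctrl; print(ctrl.close_job())"
```

```text
the job is handed in; nothing more can be done
None
```

I tapped the four keys from left to right and found the rightmost one latched; I pressed it down (about 9 mm, with wrist readings up to 12.6 N), it sprang up, all four keys look level in the last pictures, and the job is handed in.

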